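# Lid the vegetable keeper and hold its sprung vent half open

### The arm

A 6-joint arm with a two-finger parallel gripper is mounted at the origin on a cart in front of the work surface, level with it; the furniture and walls round the work are solid. World frame = base frame: x ahead of the robot, y to its left, z up, the work surface at z = 0. Lengths are in m, angles in rad, forces in N, time in s.
With the tool pointing down it reaches from about 0.3 to 0.775 m from the base axis. Payload 14.6 kg.
Tool frame: the origin (TCP) lies midway between the tips of the shut fingers; the grasp point (between the pads) lies 19 mm behind it; z points along the fingers, y is the line along which they close (so a half turn about z gives the same grasp; the last joint's range is limited). The gripper opens to 94 mm and grips with 3 to 60 N. Pads are 16 mm wide; open, the fingers measure 119 mm over their backs; the gripper's body (75 mm by 177 mm) begins 78 mm behind the grasp point.
Start: joints at [1.053, 0.3, 1.521, -0, 1.321, -0.067], TCP at [0.24, 0.495, 0.205] pointing down, gripper open.
Joint ranges: [-3.03, 3.03], [-0.79, 2.21], [0.23, 2.52], [-1.04, 4.18], [0, 3.07], [-2.55, 2.55]. Speed limits (rad/s): [2.22, 2.22, 2.57, 3.14, 3.14, 3.14].

### API

Orientations are given as a rotation vector (axis times angle).
In Python, from workcell import r, snapshot, camera_params, sign_off gives the robot as it stands.
- The arm moves only by the tool jog_arm, never from a script. Its argument "commands" is a list of rows, each a list of 3 entries, a list of its own where there are three numbers: the closure in counts, from 0 (fully open) to 255 (shut), then the shift along the tool's x, y, z in mm, then the turn, a rotation vector about the tool's x, y, z in degrees. In form: [[claw, [dx, dy, dz], [rx, ry, rz]], ...]. A call has exactly 8 rows; each row is the pose to reach, as a shift and turn from the pose commanded when the call began, along the tool's axes at that moment; what a row does not reach only later rows make up. A row lasts 1/12 s, in which the tool goes at most 41.7 mm and 7.16 degrees, less where a joint would pass 70% of its speed; a pose out of reach is approached as far as the arm can. A call with a gripper value outside its range is refused whole. The fingers move at their own pace and stop on an object; the grip force is fixed at half the most. Time passes only in rows, so rows that repeat a pose let the fingers close, or fill a call up. It gives the time, the measured TCP pose, the force, the opening and the grip force at its end, in the units of the state.
- r.get_state(): the state, without advancing time (a new reading comes with each control period).
- snapshot(name): name is "side" or "top"; returns (picture, depth): 384x512x3 uint8, red, green, blue; 384x512 float32, m along the optical axis (not along the pixel's ray), 0 where there is no reading.
- camera_params(name): a dict with "fx", "fy", "cx", "cy" (pixels), "view" (4x4, takes a point from world to camera coordinates). Camera axes: x right, y down, z forward; pixel columns grow to the right and rows downward; lengths in m; the calibration is good to about 2 mm. A picture is of the moment at which its call begins. camera_params takes no time and is no camera call.
- sign_off(): hands the job in; it is judged then, once.
The state is a dict: "time_s": time; "joint_pos": joint angles; "joint_velocities": joint speeds; "effort": joint torques, N m; "tool_pos": TCP position; "ee_rot": TCP orientation; "contact_force": force on the tool from outside, world axes, zero at the start; "ft_torque": the same for the moment, N m; "gripper_width": finger opening in m; "gripper_force": force on a finger pad.
Only numpy, scipy, OpenCV 4.12 (cv2) and the standard library are available. Lean on these libraries where they do the work, as an engineer would, in place of code of your own. Each camera call takes 0.05 s, during which the arm holds its last target. There are 200 camera calls.

### The job

The onion and garlic are in the wooden vegetable keeper: put its lid on so that it sits fully home in the mouth, and let go of it. Then air the keeper by sliding the sprung vent shutter to half open, and finish while still holding it there, against its spring. Leave the other things on the worktop where they stand.

Things in the scene. Friction and masses are not known exactly. Their poses are not given: they have to be found in the camera images.
- keeper: wooden box fixed to the worktop, 180 (its x) x 280 (y) x 100 (z) mm, walls 8; origin: centre of its underside; its front (-x) roughly faces the robot. Right part (-y): open compartment holding onion and garlic, mouth 164 (x) x 118 (y), floor 8 high. Left part (+y): deck 100 high with a vent opening under a steel plate shutter that slides along x between two rails (111 high, inner gap 86).
- lid_seat (a point): centre of the compartment's mouth at the height of its rim (in the keeper's frame 0, -73, 100 mm); fixed to the keeper
- keeper_lid: loose lid, 0.17 to 0.35 kg, upright on the worktop right of the keeper: light wooden board 176 (its x) x 130 (y) x 12 mm above a 156 x 110 x 12 plug that drops into the keeper's mouth (4 mm play each side). Origin: centre of the plug's underside. Seated, it is 12 mm below lid_seat, the board resting on the rim, its x along the keeper's x (either way round).
- lid_handle (a point): centre of the lid's bar handle: bar 90 mm long along the lid's x, 14 mm wide (y), 16 mm high, on two posts; this point is 52 mm above the lid's origin and 28 mm above the top of the lid board
- vent_shutter (a joint): travel of the vent shutter in m: 0 closed, 0.030 half, 0.060 fully open; grows as the plate slides towards the keeper's front (keeper's -x). A spring pulls it shut: 3 N at closed, 7.5 N at half, 12 N fully open (plus about 0.5 N friction); it snaps shut when let go.
- shutter_tab (a point): grip point on the shutter's upright tab, moves with it. Tab: steel, 10 mm thick (keeper's x), 40 wide (y), standing 33 above the shutter plate, top 139 above the keeper's underside. This point is 128 above the underside, 22 above the plate; at closed it is at (14, 75, 128) mm in the keeper's frame.
- half_mark (a point): fixed to the keeper: where shutter_tab is when exactly half open, (-16, 75, 128) mm in the keeper's frame. Three dark ticks on and beside the left rail mark closed, half (the middle, longest one) and open; a dark line on the shutter left of its tab points to them.
- onion_in: onion, 71x70x72 mm, lying in the keeper's compartment; origin at its underside as it first lay
- garlic_in: garlic bulb, 53x52x52 mm, lying in the keeper's compartment; origin at its underside as it first lay
- spice_jar: spice jar with a red cap, 45x45x106, towards the back right (mm); bystander, origin at the centre of its underside
- mug: white dotted mug, 82x114x91, at the left (mm); bystander, origin at the centre of its underside
- egg_cup_b: wooden egg cup, 48x48x58, at the front left (mm); bystander, origin at the centre of its underside
- matchbox_b: matchbox, 38x55x15, lying flat behind the gap between keeper and lid (mm); bystander, origin at the centre of its underside
- lemon_b: lemon, 78x55x56, at the front right (mm); bystander, origin at the centre of its underside
Things that resemble listed ones, but are neither listed nor needed, are in the scene too. What is shaped like the garlic_in but purple or turquoise is not meant.

How it is judged:
By the outcome, as a careful person would: the job done as asked, in the order asked, and still so for the second after the job is handed in, while the arm keeps its last pose, push and grip.
It also fails if it takes over 48 s, if anything falls off the work surface, if the arm or the gripper's body presses on something with over 40 N, if the wrist force passes 120 N, or if a joint passes its speed limit or range.

## Working session

There is one attempt and no reset: what is moved stays moved. The work goes in short steps, Python scripts to look and compute and a tool call to move; the robot and the scene stay as the last step left them, time stands still between calls to the robot, and variables do not carry over. Pictures are saved under pics/ and viewed, at most 10 in all, crops included, and the job is handed in when it is done.

Besides the shell and the picture viewer there is one more tool, called as a command line: name --argument value ..., lists and objects as JSON in quotes. jog_arm: Moves the arm, as the interface text tells. Its arguments: {"type":"object","properties":{"commands":{"type":"array"}},"required":["commands"]}

```bash
mkdir -p pics; cat > h.py <<'E'
import numpy as np, cv2
from scipy.spatial.transform import Rotation as R
from workcell import r, snapshot, camera_params, sign_off
def cloud(n,d):
    c=camera_params(n); v,u=np.mgrid[0:d.shape[0],0:d.shape[1]]
    P=np.stack([(u-c['cx'])/c['fx']*d,(v-c['cy'])/c['fy']*d,d,np.ones_like(d)],-1)
    W=P@np.linalg.inv(np.array(c['view'])).T
    W=W[...,:3]; W[d==0]=np.nan; return W
def px(n,p):
    c=camera_params(n); q=np.array(c['view'])@np.r_[p,1]
    return c['fx']*q[0]/q[2]+c['cx'],c['fy']*q[1]/q[2]+c['cy']
E
python3 - <<'E'
from h import *
ims=[]
for n in('top','side'):
    p,d=snapshot(n); np.savez(f'{n}0.npz',p=p,d=d); cv2.imwrite(f'pics/{n}0.png',p[...,::-1])
    c=camera_params(n); print(n,c['fx'],np.linalg.inv(c['view']).round(3).tolist())
print(r.get_state())
E
```

```text
top 392.76256792230424 [[0.02, -0.988, 0.156, 0.317], [-1.0, -0.022, -0.015, 0.029], [0.018, -0.156, -0.988, 1.427], [0.0, 0.0, 0.0, 1.0]]
side 467.53307494139113 [[-0.896, -0.199, 0.397, -0.185], [-0.444, 0.391, -0.806, 1.427], [0.005, -0.898, -0.439, 0.886], [0.0, 0.0, 0.0, 1.0]]
{'time_s': 0.1, 'joint_pos': array([ 1.05338726e+00,  3.00390315e-01,  1.52154038e+00,  6.86853521e-06,
        1.32070483e+00, -6.66140843e-02]), 'joint_velocities': array([-0.00013343, -0.00048363, -0.00036883, -0.00028503,  0.00019552,
        0.00093312]), 'effort': array([ 8.56123006e-04, -5.32641935e+01, -3.53284764e+01,  7.09567009e-02,
        2.34738900e-02, -6.08000937e-05]), 'tool_pos': array([0.23951075, 0.49483749, 0.20494786]), 'ee_rot': array([-7.02060524e-01, -3.06182734e+00,  1.56563131e-03]), 'contact_force': array([-0.25522346,  0.9124256 ,  0.66358045]), 'ft_torque': array([0.01591056, 0.00196089, 0.04168784]), 'gripper_force': 0.0, 'gripper_width': 0.09415761325354499}
```

View pics/top0.png

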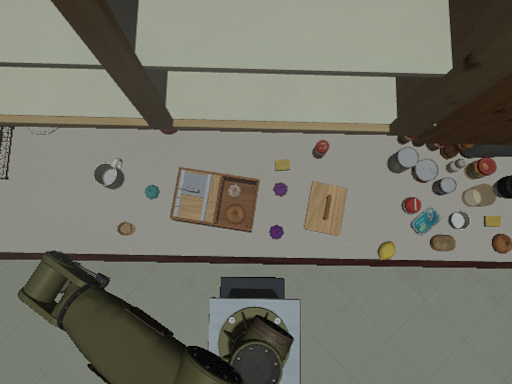

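View pics/side0.png

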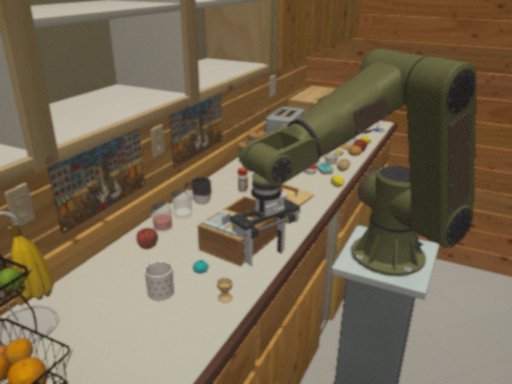

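The top view shows the keeper around (215,199), with the shutter tab at about (192,190). The lid with its bar handle is at about (326,208), the lemon at (387,251), the jar at (322,148) and the matchbox at (282,165). Purple and turquoise decoys stand at (280,188), (276,232) and (152,192).

```bash
python3 - <<'E'
from h import *
z=np.load('top0.npz'); W=cloud('top',z['d']); p=z['p']
def rect(u0,u1,v0,v1,z0,z1):
    q=W[v0:v1,u0:u1].reshape(-1,3); q=q[(q[:,2]>z0)&(q[:,2]<z1)]
    (c,s,a)=cv2.minAreaRect((q[:,:2]*1000).astype(np.float32)); print(len(q),np.round(c,1),np.round(s,1),round(a,2),'zmed',np.median(q[:,2]).round(4)); return q
print('counter',np.nanmedian(W[140:160,200:260,2]))
print('keeper');rect(160,270,155,240,.085,.12)
print('tab');q=rect(170,215,170,215,.122,.16);print(q.mean(0))
print('lid');rect(295,355,170,245,.012,.09)
print('handle');q=rect(295,355,170,245,.042,.09);print(q.mean(0))
print('lidpts>.012 board only');rect(295,355,170,245,.012,.03)
cv2.imwrite('pics/crop.png',cv2.resize(p[145:250,160:360,::-1],None,fx=4,fy=4,interpolation=cv2.INTER_CUBIC))
for n,a in dict(jar=(322,148),match=(282,165),lemon=(387,251),pur1=(280,188),pur2=(276,232),cup=(126,229)).items(): print(n,W[a[1],a[0]].round(3))
E
```

```text
counter -0.00014254821101955528
keeper
2654 [487.4 145.5] [279.8 181.3] 82.43 zmed 0.1015
tab
43 [511.5 216.9] [37.2 10.5] 83.08 zmed 0.1385
[0.51053718 0.21710684 0.13719164]
lid
1750 [ 472.3 -247.9] [131.  176.9] 79.88 zmed 0.0235
handle
110 [ 472.3 -247.8] [14.7 88.9] 80.06 zmed 0.059
[ 0.47178952 -0.24666964  0.05844357]
lidpts>.012 board only
1619 [ 472.3 -247.9] [131.  176.9] 79.88 zmed 0.0232
jar [ 0.671 -0.219  0.109]
match [ 0.628 -0.089  0.017]
lemon [ 0.323 -0.454  0.054]
pur1 [ 0.537 -0.08   0.048]
pur2 [ 0.381 -0.068  0.045]
cup [0.381 0.46  0.032]
```

View pics/crop.png

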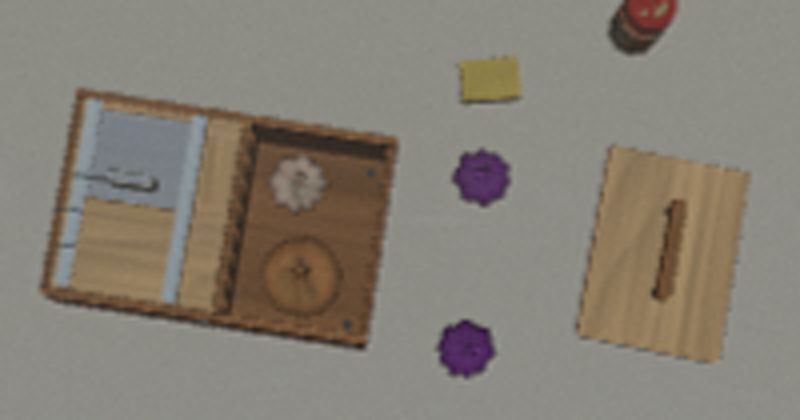

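Lid at (472,-248) mm, yaw -10.1°. Keeper at (487,145.5), yaw -7.6°. The measured tab position agrees with the keeper pose. The only board with a bar handle is the one at pixel (326,208), and the crop confirms it, so I'm setting out.

jog_arm --commands '[[0,[-25,-26.5,0],[0,0,0]],[0,[-50,-53,0],[0,0,0]],[0,[-75,-80,0],[0,0,0]],[0,[-100,-106.5,0],[0,0,0]],[0,[-125,-133,0],[0,0,0]],[0,[-150,-160,0],[0,0,0]],[0,[-175,-186.5,0],[0,0,0]],[0,[-200,-213,0],[0,0,0]]]'

```text
time_s: 0.77
tool_pos: [0.3268, 0.2145, 0.2054]
ee_rot: [0.702, 3.062, 0.0]
contact_force: [0.1, 0.4, 0.8]
gripper_width: 0.0942
gripper_force: 0.0
```

jog_arm --commands '[[0,[-25,-26.5,0],[0,0,0]],[0,[-50,-53,0],[0,0,0]],[0,[-75,-80,0],[0,0,0]],[0,[-100,-106.5,0],[0,0,0]],[0,[-125,-133,0],[0,0,0]],[0,[-150,-160,0],[0,0,0]],[0,[-175,-186.5,0],[0,0,0]],[0,[-200,-213,0],[0,0,0]]]'

```text
time_s: 1.43
tool_pos: [0.414, -0.0646, 0.2054]
ee_rot: [-0.703, -3.062, -0.0]
contact_force: [0.4, 1.1, 0.1]
gripper_width: 0.0941
gripper_force: 0.0
```

```bash
cat >> h.py <<'E'
def plan(x,y,z,yaw):  # yaw: world direction of tool y, deg; mm targets; half-turn resolved to nearest
    s=r.get_state(); M=R.from_rotvec(s['ee_rot']); best=None
    for k in(0,180):
        a=np.radians(yaw+k); Y=np.array([np.cos(a),np.sin(a),0]); Z=np.array([0,0,-1.]); X=np.cross(Y,Z)
        t=np.degrees((M.inv()*R.from_matrix(np.c_[X,Y,Z])).as_rotvec())
        if best is None or np.linalg.norm(t)<np.linalg.norm(best): best=t
    d=M.inv().apply(np.array([x,y,z])-s['tool_pos']*1000)
    print('shift',d.round(1),'turn',best.round(2),'| t',round(s['time_s'],2),'tcp',(s['tool_pos']*1000).round(1),'F',s['contact_force'].round(1),'w',round(s['gripper_width']*1000,1),'gf',round(s['gripper_force'],1),'q',s['joint_pos'].round(2))
E
python3 -c "
from h import *
plan(472.3,-247.9,110,79.9)"
```

```text
shift [-132.3 -139.6   95.4] turn [  0.    -0.   -15.74] | t 1.43 tcp [414.  -64.6 205.4] F [0.4 1.1 0.1] w 94.1 gf 0.0 q [-0.24  0.    1.86  0.    1.28 -1.36]
```

jog_arm --commands '[[0,[-19,-20,13],[0,0,-3]],[0,[-38,-40,27],[0,0,-6]],[0,[-57,-60,41],[0,0,-9]],[0,[-76,-80,54],[0,0,-12]],[0,[-95,-100,68],[0,0,-15]],[0,[-114,-120,82],[0,0,-15.7]],[0,[-132,-140,95],[0,0,-15.7]],[0,[-132,-140,95],[0,0,-15.7]]]'

```text
time_s: 2.1
tool_pos: [0.4714, -0.249, 0.1074]
ee_rot: [-0.281, -3.126, -0.002]
contact_force: [-0.7, -0.1, -0.0]
gripper_width: 0.0938
gripper_force: 0.0
```

```bash
python3 -c "
from h import *
plan(472.3,-247.9,33,79.9)
p,d=snapshot('side');W=cloud('side',d)
u,v=map(int,px('side',[.472,-.248,.06]));print(u,v)
m=(W[...,2]>.012)&(W[...,2]<.03)&(abs(W[...,0]-.472)<.13)&(abs(W[...,1]+.248)<.13)
print(m.sum(),(cv2.minAreaRect((W[m][:,:2]*1000).astype(np.float32))))
cv2.imwrite('pics/s1.png',cv2.resize(p[max(0,v-60):v+60,u-80:u+80,::-1],None,fx=5,fy=5,interpolation=cv2.INTER_CUBIC))
"
```

```text
shift [-1.   1.2 74.4] turn [ 0.05 -0.2  -0.16] | t 2.1 tcp [ 471.4 -249.   107.4] F [-0.7 -0.1 -0. ] w 93.8 gf 0.0 q [-0.55  0.37  1.67 -0.    1.1  -1.95]
289 185
559 ((471.1522216796875, -246.9990692138672), (137.28262329101562, 183.8316650390625), 81.2499008178711)
```

View pics/s1.png

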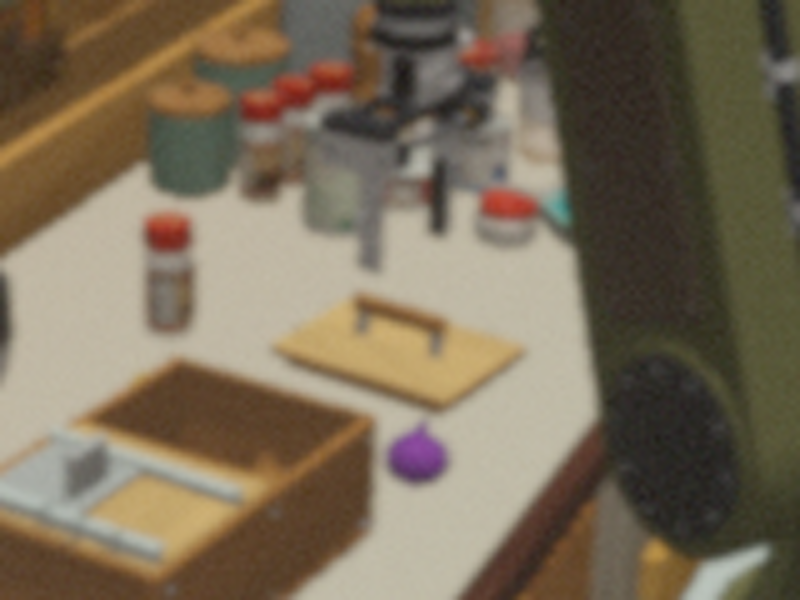

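The gripper hangs over the handle (crop around (400,315)), with one finger on each side of the bar. Descend and grip.

jog_arm --commands '[[0,[-1,1,15],[0,0,0]],[0,[-1,1,30],[0,0,0]],[0,[-1,1,45],[0,0,0]],[0,[-1,1,60],[0,0,0]],[0,[-1,1,70],[0,0,0]],[0,[-1,1,74],[0,0,0]],[0,[-1,1,74],[0,0,0]],[120,[-1,1,74],[0,0,0]]]'

```text
time_s: 2.82
tool_pos: [0.4733, -0.2453, 0.0371]
ee_rot: [0.277, 3.129, -0.0]
contact_force: [0.4, 0.1, 0.3]
gripper_width: 0.09
gripper_force: 0.0
```

jog_arm --commands '[[255,[0,0,0],[0,0,0]],[255,[0,0,0],[0,0,0]],[255,[0,0,0],[0,0,0]],[255,[0,0,0],[0,0,0]],[255,[0,0,0],[0,0,0]],[255,[0,0,0],[0,0,0]],[255,[0,0,0],[0,0,0]],[255,[0,0,0],[0,0,0]]]'

```text
time_s: 3.48
tool_pos: [0.473, -0.2454, 0.0365]
ee_rot: [0.277, 3.129, -0.0]
contact_force: [-0.3, 0.2, 0.4]
gripper_width: 0.0374
gripper_force: 0.0
```

jog_arm --commands '[[255,[0,-2,3],[0,0,0]],[255,[0,-2,3],[0,0,0]],[255,[0,-2,3],[0,0,0]],[255,[0,-2,3],[0,0,0]],[255,[0,-2,3],[0,0,0]],[255,[0,-2,3],[0,0,0]],[255,[0,-2,3],[0,0,0]],[255,[0,-2,3],[0,0,0]]]'

```text
time_s: 4.15
tool_pos: [0.4726, -0.2473, 0.0333]
ee_rot: [-0.277, -3.129, -0.0]
contact_force: [0.2, 0.3, -3.3]
gripper_width: 0.0143
gripper_force: 30.0
```

jog_arm --commands '[[255,[0,-2,0],[0,0,0]],[255,[0,-2,-5],[0,0,0]],[255,[0,-2,-15],[0,0,0]],[255,[0,-2,-30],[0,0,0]],[255,[0,-2,-50],[0,0,0]],[255,[0,-2,-75],[0,0,0]],[255,[0,-2,-100],[0,0,0]],[255,[0,-2,-120],[0,0,0]]]'

```text
time_s: 4.82
tool_pos: [0.4726, -0.2494, 0.1564]
ee_rot: [0.277, 3.127, -0.001]
contact_force: [0.4, -0.0, -2.2]
gripper_width: 0.0134
gripper_force: 30.0
```

```bash
cat >> h.py <<'E'
def lidpose(z0,z1,c,w=.13):
    _,d=snapshot('top'); W=cloud('top',d)
    m=(W[...,2]>z0)&(W[...,2]<z1)&(abs(W[...,0]-c[0])<w)&(abs(W[...,1]-c[1])<w)
    print(m.sum(),cv2.minAreaRect((W[m][:,:2]*1000).astype(np.float32)),np.median(W[m][:,2]))
    return W[m]
E
python3 -c "
from h import *
plan(477.8,73.1,180,82.4)
lidpose(.10,.19,(.472,-.248))"
```

```text
shift [ 51.5 318.4 -23.9] turn [-0.05  0.11 -2.53] | t 4.82 tcp [ 472.6 -249.4  156.4] F [ 0.4 -0.  -2.2] w 13.4 gf 30.0 q [-0.55  0.31  1.63 -0.    1.2  -1.95]
301 ((479.2699279785156, -213.5904541015625), (59.06592559814453, 174.6384735107422), 79.69448852539062) 0.1463907643048219
```

jog_arm --commands '[[255,[3,15,-5],[0,0,0]],[255,[8,45,-9],[0,0,-1]],[255,[12,75,-9],[0,0,-2]],[255,[17,105,-9],[0,0,-2.5]],[255,[22,135,-9],[0,0,-2.5]],[255,[27,165,-9],[0,0,-2.5]],[255,[31,190,-9],[0,0,-2.5]],[255,[34,210,-9],[0,0,-2.5]]]'

```text
time_s: 5.53
tool_pos: [0.4749, -0.0341, 0.162]
ee_rot: [-0.207, -3.134, -0.001]
contact_force: [0.9, 0.5, -2.5]
gripper_width: 0.0138
gripper_force: 30.0
```

```bash
python3 -c "
from h import *
plan(477.8,73.1,160,82.4)"
```

```text
shift [ 11.3 106.7   2.1] turn [ 0.02 -0.05  0.02] | t 5.53 tcp [474.9 -34.1 162. ] F [ 0.9  0.5 -2.5] w 13.8 gf 30.0 q [-0.15  0.18  1.78  0.    1.19 -1.59]
```

jog_arm --commands '[[255,[2,22,2],[0,0,0]],[255,[5,46,2],[0,0,0]],[255,[7,70,2],[0,0,0]],[255,[9,88,2],[0,0,0]],[255,[10,100,2],[0,0,0]],[255,[11,106,2],[0,0,0]],[255,[11,106,2],[0,0,0]],[255,[11,106,2],[0,0,0]]]'

```text
time_s: 6.2
tool_pos: [0.4788, 0.0696, 0.1603]
ee_rot: [-0.209, -3.134, 0.0]
contact_force: [0.6, -0.0, -2.8]
gripper_width: 0.0135
gripper_force: 30.0
```

```bash
python3 -c "
from h import *
plan(477.8,73.1,130,82.4)
for n in('top','side'):
  p,d=snapshot(n);W=cloud(n,d);np.savez(n+'1.npz',p=p,d=d)
  m=(W[...,2]>.146)&(W[...,2]<.156)&(abs(W[...,0]-.478)<.12)&(abs(W[...,1]-.073)<.11)
  print(n,m.sum(),cv2.minAreaRect((W[m][:,:2]*1000).astype(np.float32)),np.median(W[m][:,2]))
  u,v=map(int,px(n,[.478,.11,.11]));w=60 if n=='top' else 80
  cv2.imwrite(f'pics/{n}1.png',cv2.resize(p[v-w*3//4:v+w*3//4,u-w:u+w,::-1],(800,600),interpolation=cv2.INTER_CUBIC))
a,b=cv2.imread('pics/top1.png'),cv2.imread('pics/side1.png')
cv2.imwrite('pics/both1.png',np.hstack([cv2.resize(a,(400,300)),cv2.resize(b,(400,300))]))
"
```

```text
shift [ 1.4  3.4 30.3] turn [-0.01 -0.02 -0.02] | t 6.2 tcp [478.8  69.6 160.3] F [ 0.6 -0.  -2.8] w 13.5 gf 30.0 q [ 0.07  0.2   1.76 -0.    1.19 -1.37]
top 69 ((508.4324951171875, 61.373512268066406), (126.74282836914062, 118.93759155273438), 85.99394989013672) 0.15055566678370003
side 689 ((478.5134582519531, 70.33318328857422), (138.6049346923828, 181.3472900390625), 83.24629974365234) 0.1520793060782103
```

View pics/both1.png

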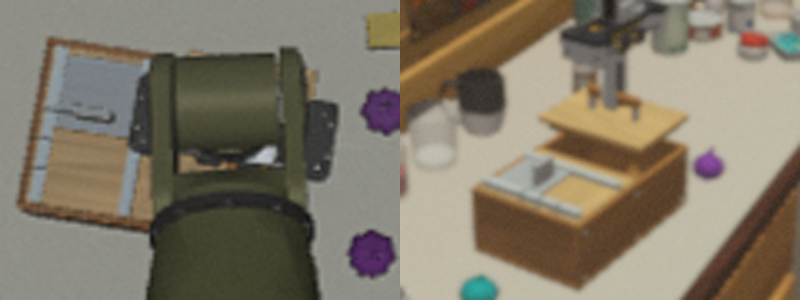

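The side view shows the lid level over the mouth, centred to about 1 mm on the gripper. Lower it.

jog_arm --commands '[[255,[1,3.5,2],[0,0,0]],[255,[1,3.5,6],[0,0,0]],[255,[1,3.5,10],[0,0,0]],[255,[1,3.5,14],[0,0,0]],[255,[1,3.5,18],[0,0,0]],[255,[1,3.5,21],[0,0,0]],[255,[1,3.5,24],[0,0,0]],[255,[1,3.5,25],[0,0,0]]]'

```text
time_s: 6.97
tool_pos: [0.4783, 0.0735, 0.1349]
ee_rot: [-0.209, -3.134, 0.0]
contact_force: [-0.2, -0.3, -3.2]
gripper_width: 0.0138
gripper_force: 30.0
```

```bash
python3 -c "
from h import *
plan(477.8,73.1,121,82.4)"
```

```text
shift [ 0.4 -0.4 13.9] turn [-0.01 -0.04 -0.03] | t 6.97 tcp [478.3  73.5 134.9] F [-0.2 -0.3 -3.2] w 13.8 gf 30.0 q [ 0.08  0.23  1.79 -0.    1.13 -1.36]
```

jog_arm --commands '[[255,[0.5,0,2],[0,0,0]],[255,[0.5,0,4],[0,0,0]],[255,[0.5,0,6],[0,0,0]],[255,[0.5,0,8],[0,0,0]],[255,[0.5,0,10],[0,0,0]],[255,[0.5,0,12],[0,0,0]],[255,[0.5,0,13],[0,0,0]],[255,[0.5,0,13],[0,0,0]]]'

```text
time_s: 7.63
tool_pos: [0.4779, 0.0735, 0.1222]
ee_rot: [-0.209, -3.134, 0.0]
contact_force: [-0.2, -0.3, -2.7]
gripper_width: 0.0138
gripper_force: 30.0
```

jog_arm --commands '[[255,[0,0,0.5],[0,0,0]],[255,[0,0,1],[0,0,0]],[255,[0,0,1.5],[0,0,0]],[255,[0,0,2],[0,0,0]],[255,[0,0,2],[0,0,0]],[255,[0,0,2],[0,0,0]],[255,[0,0,2],[0,0,0]],[255,[0,0,2],[0,0,0]]]'

```text
time_s: 8.3
tool_pos: [0.4781, 0.0736, 0.1213]
ee_rot: [0.209, 3.134, 0.0]
contact_force: [-3.9, 0.2, 7.1]
gripper_width: 0.0139
gripper_force: 30.0
```

Seated: contact at TCP z = 121.3 mm, where 121 was expected. Release and rise.

jog_arm --commands '[[120,[0,0,-0.5],[0,0,0]],[120,[0,0,-0.5],[0,0,0]],[120,[0,0,-0.5],[0,0,0]],[120,[0,0,-0.5],[0,0,0]],[120,[0,0,-0.5],[0,0,0]],[120,[0,0,-0.5],[0,0,0]],[120,[0,0,-0.5],[0,0,0]],[120,[0,0,-0.5],[0,0,0]]]'

```text
time_s: 8.97
tool_pos: [0.4779, 0.0736, 0.1209]
ee_rot: [-0.209, -3.135, 0.0]
contact_force: [-0.4, -0.7, -1.1]
gripper_width: 0.0499
gripper_force: 0.0
```

jog_arm --commands '[[120,[0,0,-3],[0,0,0]],[120,[0,0,-10],[0,0,0]],[120,[0,0,-25],[0,0,0]],[120,[0,0,-40],[0,0,0]],[120,[0,0,-55],[0,0,0]],[120,[0,0,-65],[0,0,0]],[120,[0,0,-70],[0,0,0]],[120,[0,0,-70],[0,0,0]]]'

```text
time_s: 9.63
tool_pos: [0.4783, 0.0736, 0.192]
ee_rot: [0.209, 3.133, 0.0]
contact_force: [-0.5, 0.0, 0.0]
gripper_width: 0.0504
gripper_force: 0.0
```

```bash
python3 -c "
from h import *
k=R.from_euler('z',-7.57,degrees=True)
t=k.apply([14,75,128])+[487.4,145.5,0];h=k.apply([-16,75,128])+[487.4,145.5,0];print(t,h)
plan(t[0],t[1],190,-7.6)
p,d=snapshot('side');W=cloud('side',d)
m=(W[...,2]>.104)&(W[...,2]<.120)&(abs(W[...,0]-.478)<.11)&(abs(W[...,1]-.073)<.085)
q=W[m];A=np.c_[q[:,:2]-[.478,.073],np.ones(len(q))];print(m.sum(),cv2.minAreaRect((q[:,:2]*1000).astype(np.float32)),np.linalg.lstsq(A,q[:,2],rcond=None)[0])
m=(W[...,2]>.122)&(W[...,2]<.15)&(np.hypot(W[...,0]*1000-t[0],W[...,1]*1000-t[1])<40)
print('tab',(W[m]*1000).mean(0),cv2.minAreaRect((W[m][:,:2]*1000).astype(np.float32)))
u,v=map(int,px('side',[.478,.11,.11]));w=60
cv2.imwrite('pics/s2.png',cv2.resize(p[v-45:v+45,u-60:u+60,::-1],(800,600),interpolation=cv2.INTER_CUBIC))
"
```

```text
[511.15828812 218.0020258  128.        ] [481.41974851 221.95414699 128.        ]
shift [-13.4 147.5   2. ] turn [9.000e-02 6.000e-02 8.997e+01] | t 9.63 tcp [478.3  73.6 192. ] F [-0.5  0.   0. ] w 50.4 gf 0.0 q [ 0.08  0.16  1.72 -0.    1.26 -1.36]
784 ((477.6083984375, 83.08959197998047), (188.98545837402344, 147.5224151611328), 0.7150372266769409) [ 0.00320859 -0.01825474  0.11284947]
tab [510.81479777 221.99168356 132.96537808] ((512.2625122070312, 220.9971160888672), (43.268089294433594, 11.978155136108398), 82.52928924560547)
```

View pics/s2.png

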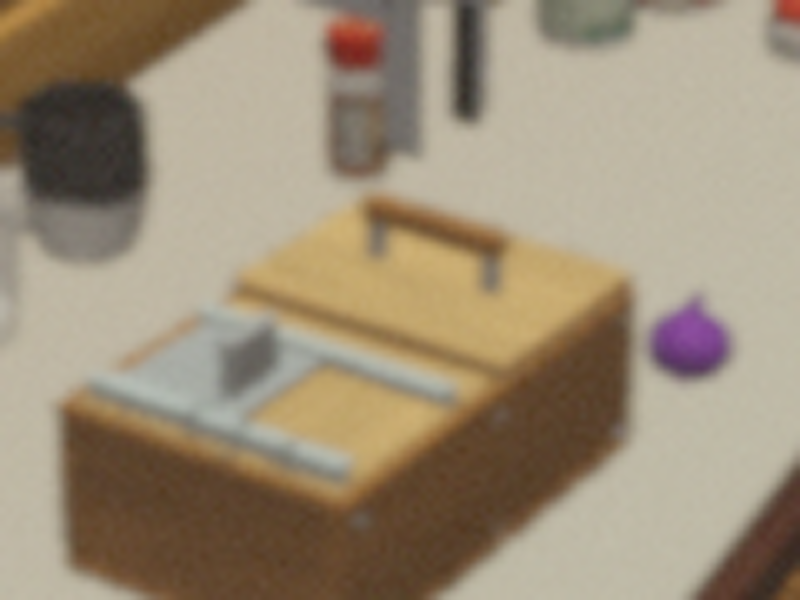

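The lid sits flush, with its board on the rim all round. The shutter is still closed, with the tab at crop (248,360). Turn the wrist and go over the tab.

jog_arm --commands '[[120,[-1,10,0],[0,0,6]],[120,[-2,25,0],[0,0,12]],[120,[-4,45,0],[0,0,18]],[120,[-6,65,0],[0,0,25]],[120,[-8,85,0],[0,0,32]],[120,[-10,105,0],[0,0,39]],[120,[-12,125,0],[0,0,46]],[120,[-13,140,0],[0,0,53]]]'

```text
time_s: 10.35
tool_pos: [0.5092, 0.2119, 0.1897]
ee_rot: [-1.593, -2.707, 0.002]
contact_force: [-0.6, 0.3, 0.0]
gripper_width: 0.0498
gripper_force: 0.0
```

```bash
python3 -c "
from h import *
plan(511.2,218.5,160,-7.6)"
```

```text
shift [ 4.8  5.  29.7] turn [-1.000e-01  1.000e-02  3.665e+01] | t 10.35 tcp [509.2 211.9 189.7] F [-0.6  0.3  0. ] w 49.8 gf 0.0 q [ 0.33  0.32  1.54  0.    1.29 -0.18]
```

jog_arm --commands '[[120,[1,1,3],[0,0,6]],[120,[2,2,8],[0,0,12]],[120,[3,3,13],[0,0,18]],[120,[4,4,18],[0,0,24]],[120,[5,5,23],[0,0,30]],[120,[5,5,26],[0,0,36]],[120,[5,5,28],[0,0,36.6]],[120,[5,5,28],[0,0,36.6]]]'

```text
time_s: 11.02
tool_pos: [0.5109, 0.2172, 0.1618]
ee_rot: [-2.354, -2.079, 0.003]
contact_force: [-0.5, 0.3, -0.5]
gripper_width: 0.05
gripper_force: 0.0
```

```bash
python3 -c "
from h import *
plan(511.2,218.5,112,-7.6)"
```

```text
shift [ 1.3  0.2 49.8] turn [-0.1   0.05  0.5 ] | t 11.02 tcp [510.9 217.2 161.8] F [-0.5  0.3 -0.5] w 50.0 gf 0.0 q [ 0.34  0.35  1.56 -0.    1.23  0.46]
```

jog_arm --commands '[[120,[1,0,12],[0,0,0.5]],[120,[1,0,24],[0,0,0.5]],[120,[1,0,36],[0,0,0.5]],[120,[1,0,44],[0,0,0.5]],[120,[1,0,48],[0,0,0.5]],[120,[1,0,49],[0,0,0.5]],[255,[1,0,49],[0,0,0.5]],[255,[1,0,49],[0,0,0.5]]]'

```text
time_s: 11.68
tool_pos: [0.5117, 0.2185, 0.1144]
ee_rot: [2.366, 2.067, 0.001]
contact_force: [-0.4, 0.5, -0.4]
gripper_width: 0.0395
gripper_force: 0.0
```

jog_arm --commands '[[255,[0,0,0],[0,0,0]],[255,[0,0,0],[0,0,0]],[255,[0,0,0],[0,0,0]],[255,[0,0,0],[0,0,0]],[255,[0,0,0],[0,0,0]],[255,[0,0,0],[0,0,0]],[255,[0,0,0],[0,0,0]],[255,[0,0,0],[0,0,0]]]'

```text
time_s: 12.35
tool_pos: [0.5118, 0.2184, 0.1141]
ee_rot: [2.366, 2.066, 0.001]
contact_force: [3.7, -1.0, 0.1]
gripper_width: 0.0097
gripper_force: 30.0
```

```bash
python3 -c "
from h import *
plan(481.4,222,112,-7.6)"
```

```text
shift [ -0.5 -30.6   2.1] turn [ 0.04 -0.01 -0.13] | t 12.35 tcp [511.8 218.4 114.1] F [ 3.7 -1.   0.1] w 9.7 gf 30.0 q [ 0.34  0.4   1.6  -0.    1.13  0.47]
```

jog_arm --commands '[[255,[0,-2,0],[0,0,0]],[255,[0,-6,0],[0,0,0]],[255,[0,-11,0],[0,0,0]],[255,[0,-16,0],[0,0,0]],[255,[0,-21,0],[0,0,0]],[255,[0,-26,0],[0,0,0]],[255,[0,-30,0],[0,0,0]],[255,[0,-30,0],[0,0,0]]]'

```text
time_s: 13.02
tool_pos: [0.4815, 0.2224, 0.1141]
ee_rot: [2.365, 2.066, 0.001]
contact_force: [6.8, -2.0, -1.9]
gripper_width: 0.0099
gripper_force: 30.0
```

```bash
python3 -c "
from h import *
plan(481.4,222,114,-7.6)
p,d=snapshot('side');c=snapshot('side')[0]
m=np.mean([p.astype(float),c]+[snapshot('side')[0] for _ in range(4)],0).astype(np.uint8)
u,v=map(int,px('side',[.47,.24,.11]));
cv2.imwrite('pics/s3.png',cv2.resize(m[v-30:v+30,u-40:u+40,::-1],(800,600),interpolation=cv2.INTER_CUBIC))
k=R.from_euler('z',-7.57,degrees=True)
for x,y in((14,140),(-16,140),(-46,140),(14,118),(-16,118),(-46,118)): print(x,y,(np.array(px('side',(k.apply([x,y,111])+[487.4,145.5,0])/1000))-[u-40,v-30])*10)
"
```

```text
shift [-0.4  0.   0.1] turn [ 0.07 -0.   -0.11] | t 13.02 tcp [481.5 222.4 114.1] F [ 6.8 -2.  -1.9] w 9.9 gf 30.0 q [ 0.36  0.35  1.68 -0.    1.11  0.5 ]
14 140 [208.15792176 321.12069771]
-16 140 [280.56434335 347.18646115]
-46 140 [354.4063896 373.7690386]
14 118 [249.02959483 293.81994703]
-16 118 [321.06287357 319.34334218]
-46 118 [394.50903953 345.36736259]
```

View pics/s3.png

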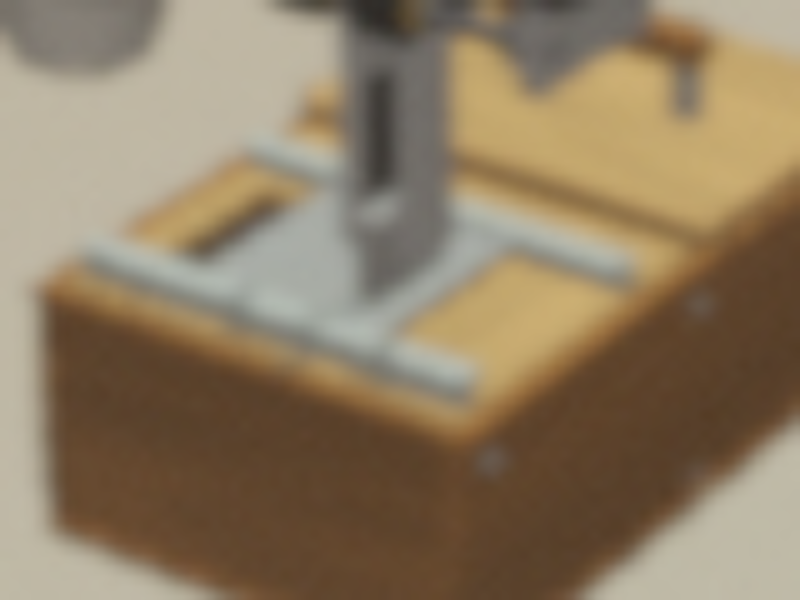

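The shutter is drawn to half and still gripped; the vent slit shows behind the plate at (235,230). I'll hold once more to confirm it's steady.

jog_arm --commands '[[255,[0,0,0],[0,0,0]],[255,[0,0,0],[0,0,0]],[255,[0,0,0],[0,0,0]],[255,[0,0,0],[0,0,0]],[255,[0,0,0],[0,0,0]],[255,[0,0,0],[0,0,0]],[255,[0,0,0],[0,0,0]],[255,[0,0,0],[0,0,0]]]'

```text
time_s: 13.98
tool_pos: [0.482, 0.2224, 0.1141]
ee_rot: [2.365, 2.066, 0.002]
contact_force: [7.3, -1.3, -0.9]
gripper_width: 0.0098
gripper_force: 30.0
```

```bash
python3 -c "
from h import *
plan(481.4,222,114,-7.6)
_,d=snapshot('side');W=cloud('side',d)
m=(W[...,2]>.1)&(W[...,2]<.12)&(abs(W[...,0]-.478)<.1)&(abs(W[...,1]-.073)<.05); print('lid z',np.median(W[m][:,2]))
print(sign_off())"
```

```text
shift [-0.4 -0.5  0.1] turn [ 0.08 -0.01 -0.13] | t 13.98 tcp [482.  222.4 114.1] F [ 7.3 -1.3 -0.9] w 9.8 gf 30.0 q [ 0.36  0.35  1.68 -0.    1.11  0.5 ]
lid z 0.11278072518755866
the job is handed in; nothing more can be done
None
```

The lid is fully seated in the keeper's mouth and released, and the vent shutter is held at about half open (within about 1 mm, 7.4 N pull against its spring); I handed the job in at 14 s.

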